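Show the underside mark of a pendant to the bench camera in an inspection mirror

ROBOT

A 6-joint arm with a two-finger parallel gripper is mounted at the origin on the work surface. World frame = base frame: x ahead of the robot, y to its left, z up, the work surface at z = 0. Lengths are in m, angles in rad, forces in N, time in s.
With the tool pointing down it reaches from about 0.375 to 0.9 m from the base axis. Payload 3.1 kg.
Tool frame: the origin (TCP) lies between the finger pads; the fingertips stand manip.nose_length ahead of it and the grasp point (between the pads) lies 5 mm behind it (manip.nose_length is the distance from the TCP to the fingertips, in m); z points along the fingers, y is the line along which they close (so a half turn about z gives the same grasp; the last joint's range is limited). The gripper opens to 85 mm and grips with 20 to 120 N. Pads are 22 mm wide; open, the fingers measure 114 mm over their backs; the gripper's body (76 mm by 85 mm) begins 54 mm behind the grasp point. The pads swing forward as they close: fully open they stand 13 mm farther back than shut.
Start: joints at [-0.178, 0.527, 1.433, -0, 1.181, -0.178], TCP at [0.625, 0, 0.245] pointing down, gripper open.
Joint ranges: [-3.08, 3.08], [-0.75, 2.2], [0.22, 2.44], [-1.43, 4.57], [0, 2.65], [-2.85, 2.85]. Speed limits (rad/s): [2.79, 2.79, 3.14, 3.14, 3.14, 3.14].

INTERFACE

Orientations are given as a unit quaternion [x, y, z, w].
In Python, from station import monitor, eyes, job, manip gives the robot as it stands.
- The arm moves only by the shell command python3 -m pendant 'ROWS' [FORCE]. ROWS is JSON, a list that holds one entry, the list of rows, each a list of 7 numbers: the shift along the tool's x, y, z as a fraction of full scale, then the turn, a rotation vector about the tool's x, y, z as a fraction of full scale, then the opening, from 0 (shut) to 1 (fully open). A call has 1 to 20 rows; each row shifts and turns the commanded pose from where the row before left it, along the tool's axes as they then stand; what a row does not reach is not made up. Full scale, the value 1, is 800 mm for a shift and 0.12 rad for a turn. A row lasts 1/10 s, in which the tool goes at most 50 mm and 8.59 degrees, less where a joint would pass 70% of its speed; a pose out of reach is approached as far as the arm can. A call with a number of a shift or a turn outside -1 to 1 is refused whole. A call with a gripper value outside its range is refused whole. The fingers move at their own pace and stop on an object; FORCE is the grip in N (left out, the last holds). Time passes only in rows, so rows that do not move let the fingers close. It gives the time, the measured TCP pose, the force, the opening and the grip force at its end, in the units of the state.
- monitor.sense(): the state, without advancing time (a new reading comes with each control period).
- eyes.snapshot(name): name is "scene" or "side" or "wrist"; returns a dict with "pixels" (384x512x3 uint8, red, green, blue), "depth" (384x512 float32, m along the optical axis (not along the pixel's ray), 0 where there is no reading), "intrinsics" (3x3 intrinsics, pixels), "eye" and "attitude" of the camera in the world. Camera axes: x right, y down, z forward; pixel columns grow to the right and rows downward; lengths in m; the calibration is good to about 2 mm. A picture is of the moment at which its call begins.
- job.sign_off(): hands the job in; it is judged then, once.
The state is a dict: "t": time; "q": joint angles; "qd": joint speeds; "tau": joint torques, N m; "tcp_pos": TCP position; "tool_rot": TCP orientation; "force": force on the tool from outside, world axes, zero at the start; "ft_torque": the same for the moment, N m; "finger_gap": opening from 0.0 (shut) to 1.0 (fully open); "gripper_force": force on a finger pad.
Only numpy, scipy, OpenCV 4.12 (cv2) and the standard library are available. Lean on these libraries where they do the work, as an engineer would, in place of code of your own. Each camera call takes 0.05 s, during which the arm holds its last target. There are 200 camera calls.

TASK

Take the inspection mirror by its handle from the wooden rest and bring it, face up, about 60 mm straight below the pendant that the tweezers hold on the inspection stand, then angle it until the camera sees the red mark on the pendant's underside in the middle of the mirror. Keep your hand out of the camera's view of the mirror, do not touch the stand, its camera or the pendant, and leave the other things on the bench where they are. Finish while still holding the mirror steady at that angle in the gripper; do not put it down.

Things in the scene. Friction and masses are not known exactly. Their poses are not given: they have to be found in the camera images.
- mirror: inspection mirror, 195 mm long, about 60 g: flat-sided black rubber handle 110 x 14 wide x 12 high, thin steel stem, round flat head 40 across, 4 thick, silver glass 36 across. Origin: handle's centre; x along the handle to the head, z the way the glass looks. Starts level, face up, in the rest's notches, origin 42 above the bench; grip it across y near the origin, between the rest's uprights.
- mirror_face (a point): centre of the mirror's glass, 120 mm along x and 3 mm along z from mirror's origin, axes parallel to it (z is the glass's normal).
- rest: fixed dark wooden rest under the mirror's handle: foot 120 x 60 x 8, two uprights 8 thick, 36 wide at x = +-41 (74 free between them) with notches 16 wide, floor 36 and cheeks 46 above the bench. Origin: centre of its underside; x along the handle towards the mirror's head. The handle may lie up to 8 off centre along x.
- stand: fixed stand: iron base 220 across, 12 high, origin centre of underside, z up. Straight above it a gold pendant (disc 28 across, 4 thick, underside 135 up, loop to -x, green stone to 147) is held level by tweezers (126 to 149 up, 10 wide) that run out at 20 deg left of the stand's x to a post (12 across, 182 high) 100 out, and end 165 out. The camera arm turns about the same centre line.
- mark (a point): red inspection mark, 6 across, looking down, in the middle of the pendant's underside, 135 above the stand's origin; axes as the stand's (z up).
- lens (a point): camera lens front, 161 out from the stand's centre line, 210 up; x level outwards, z up. Looks 40 deg down at the point 60 below the mark. Black tube 35 across runs up and out to 290 high, on a post 260 high, 205 out, and a flat swing arm (22 high; hub 29 high, 40 across). Arm stiff, set anywhere on the stand's right. Hand is out of view if the handle's centre is over 100 in -x of here.
- sight (a point): imaginary point on the camera arm, 36 out from the stand's centre line towards the camera, 152 up. With the glass 60 below the mark the camera sees the mark mid-mirror if the glass's normal points straight at this point (it halves the 50 deg between the ways to lens and mark); normal line d mm off this point: mark seen d mm off the mirror's middle.
- jar: bystander: round white jar 62 in diameter, 45 high; origin centre of its underside.
- charcoal: bystander: black charcoal soldering block 140 x 80 x 30; origin centre of its underside.
- caliper: bystander: steel dial caliper lying flat, 240 x 75 x 15; origin under its beam.
- stone_box: bystander: small clear box with white lid 77 x 57 x 28; origin centre of its underside.
There are look-alikes about, which are no part of the job. Of the things like the mirror, leave any that is yellow; of the rest the smaller one is meant.

How it is judged:
On the way, in this order (a step that is already met when the one before it is completed fails the run):
1. the mirror is lifted out of the rest in the gripper (height (world z) of mirror above 0.052 m and contact force between mirror and the fingers above 1 N and contact force between mirror and stand below 0.1 N and contact force between mirror and rest below 0.1 N), for 0.2 s.
2. the mirror is held steady below the pendant, angled so that the camera sees the mark in it (horizontal distance between mirror_face and mark below 0.02 m and z of mirror_face in the frame of mark between -0.08 and -0.042 m and x of sight in the frame of mirror_face between -0.012 and 0.012 m and y of sight in the frame of mirror_face between -0.012 and 0.012 m and z of sight in the frame of mirror_face above 0.04 m and x of mirror in the frame of lens below -0.1 m and contact force between mirror and the fingers above 1 N and contact force between mirror and stand below 0.1 N and contact force between mirror and rest below 0.1 N and linear speed of mirror below 0.02 m/s and angular speed of mirror below 0.15 rad/s), for 1 s.
At the end, for the whole second after the job is handed in: Mirror still, held by the gripper alone; glass face up, within 20 mm sideways of the mark and 42 to 80 mm below it; its normal line passes within 12 mm (in glass x and y) of the sight point; handle's centre over 100 mm inward of the lens (all of step 2); the arm keeps its last pose, push and grip.
It fails at once if the stand, its camera or the pendant is touched with more than 2 N (contact force between stand and anything else above 2 N).
It fails at once if the camera arm is swung by more than 5 mm (distance of lens from where it was at the start of the episode above 0.005 m).
It fails at once if a bystander is moved by more than 15 mm (distance of any of jar, charcoal, caliper, stone_box from where it was at the start of the episode above 0.015 m).
It also fails if it takes over 38 s, if anything falls off the work surface, if the arm or the gripper's body presses on something with over 40 N, if the wrist force passes 120 N, or if a joint passes its speed limit or range.

## Working session

There is one attempt and no reset: what is moved stays moved. The work goes in short steps, Python scripts to look and compute and a shell command to move; the robot and the scene stay as the last step left them, time stands still between calls to the robot, and variables do not carry over. Pictures are saved under pics/ and viewed, at most 10 in all, crops included, and the job is handed in when it is done.

```bash
mkdir -p pics; ls; cat > h.py <<'E'
import numpy as np, cv2
from scipy.spatial.transform import Rotation as R
from station import monitor, eyes, job, manip
def snap(n):
    s=eyes.snapshot(n); np.savez(''+n+'.npz',**{k:np.asarray(v) for k,v in s.items()}); return s
def rot(a):
    a=np.asarray(a); return a if a.shape==(3,3) else R.from_quat(a).as_matrix()
def ray(s,u,v):
    d=rot(s['attitude'])@np.linalg.solve(s['intrinsics'],np.array([u,v,1.])); return np.array(s['eye']),d
def onz(s,u,v,z):
    e,d=ray(s,u,v); return e+d*(z-e[2])/d[2]
def dep(s,u,v):
    e,d=ray(s,u,v); return e+d*s['depth'][int(v),int(u)]
def cloud(s):
    h,w=s['depth'].shape; u,v=np.meshgrid(np.arange(w),np.arange(h))
    p=np.stack([u,v,np.ones_like(u)],-1).astype(float)@np.linalg.inv(s['intrinsics']).T
    return (p*s['depth'][...,None])@rot(s['attitude']).T+np.array(s['eye'])
E
python3 - <<'E'
from h import *
print(monitor.sense(), manip.nose_length)
for n in ['scene','side','wrist']:
    s=snap(n); cv2.imwrite(f'pics/{n}0.png',s['pixels'][...,::-1]); print(n,s['eye'],s['attitude'],s['intrinsics'][0])
E
```

```text
pics
{'t': 0.0, 'q': array([-1.78517538e-01,  5.28483538e-01,  1.43390476e+00,  9.96326539e-06,
        1.18139433e+00, -1.78499726e-01]), 'qd': array([ 0.00051929,  0.00049896, -0.00141125, -0.00035005,  0.00025992,
        0.00059998]), 'tau': array([ 2.50220628e-04, -4.42344439e+01, -1.78024775e+01, -2.06930472e-04,
        8.36740597e-03,  2.24214921e-05]), 'tcp_pos': array([6.24314031e-01, 1.44925694e-04, 2.44322132e-01]), 'tool_rot': array([ 7.07113996e-01,  7.07098719e-01, -6.20702785e-04, -9.02076567e-04]), 'force': array([ 0.40994414, -0.11198783, -0.41996597]), 'ft_torque': array([0.01249916, 0.00275834, 0.00463939]), 'gripper_force': 0.0, 'finger_gap': 1.001450411862708} 0.014
scene [ 1.04629343 -0.66318811  1.10570748] [ 0.87293244  0.3302074  -0.12248022 -0.33756573] [346.75339645   0.         254.13106138]
side [-0.26748384  0.74587293  0.9576325 ] [-0.3411968   0.82718248 -0.40915768  0.17872853] [410.40368353   0.         252.31781363]
wrist [0.62474162 0.06833607 0.37255684] [ 9.90478953e-01  2.84330995e-06 -8.38421699e-04  1.37661686e-01] [330.742283     0.         257.01621528]
```

View pics/scene0.png

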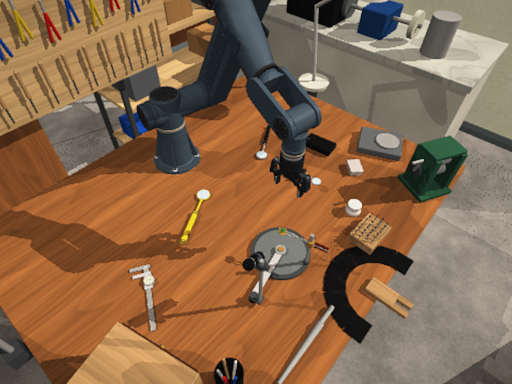

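View pics/side0.png

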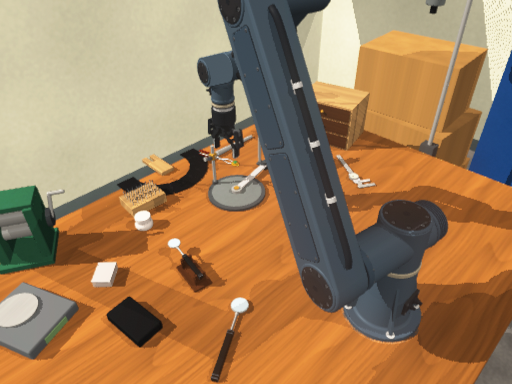

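The scene view shows the stand base at about (280,252), camera at (255,262), and the yellow mirror at (200,195). The side view shows the rest mirror's head at (175,243) and handle at (190,270). A larger mirror lies at (240,305). Next I'll measure these.

```bash
python3 - <<'E'
from h import *
s=np.load('side.npz'); c=np.load('scene.npz')
a=cv2.resize(s['pixels'][225:300,150:230],None,fx=5,fy=5,interpolation=cv2.INTER_CUBIC)
b=cv2.resize(c['pixels'][210:310,230:345],None,fx=5,fy=5,interpolation=cv2.INTER_CUBIC)[:500]
b2=cv2.resize(s['pixels'][125:215,190:300],None,fx=5,fy=5,interpolation=cv2.INTER_CUBIC)
cv2.imwrite('pics/rest1.png',a[...,::-1]);cv2.imwrite('pics/st1.png',b[...,::-1]);cv2.imwrite('pics/st2.png',b2[...,::-1])
for n,k,uv in [('side',s,[(175,243),(190,270),(237,191),(240,305),(144,215),(104,270),(135,320)]),('scene',c,[(316,181),(280,252),(255,262),(354,207),(356,166),(150,300)])]:
    for p in uv: print(n,p,dep(k,*p).round(3),onz(k,*p,.045).round(3))
for n,k in (('side',s),('scene',c)):
    P=cloud(k); m=(abs(P[...,2]-.012)<.005)&(k['depth']>0)
    hsv=cv2.cvtColor(k['pixels'],cv2.COLOR_RGB2HSV); m&=hsv[...,1]<60
    q,l,st,ce=cv2.connectedComponentsWithStats(m.astype(np.uint8))
    for i in range(1,q):
        if st[i,4]>300:
            cnt=max(cv2.findContours((l==i).astype(np.uint8),0,1)[0],key=len)[:,0]
            xy=np.array([onz(k,u,v,.012)[:2] for u,v in cnt],np.float32)
            print(n,ce[i].round(),st[i],cv2.minEnclosingCircle(xy))
E
```

```text
side (175, 243) [0.583 0.27  0.045] [0.583 0.27  0.045]
side (190, 270) [0.487 0.29  0.01 ] [0.459 0.307 0.045]
side (237, 191) [ 0.657 -0.067  0.03 ] [ 0.642 -0.053  0.045]
side (240, 305) [0.282 0.273 0.012] [0.263 0.289 0.045]
side (144, 215) [0.775 0.262 0.043] [0.772 0.263 0.045]
side (104, 270) [0.657 0.481 0.029] [0.641 0.486 0.045]
side (135, 320) [0.436 0.511 0.029] [0.424 0.515 0.045]
scene (316, 181) [0.589 0.268 0.049] [0.587 0.271 0.045]
scene (280, 252) [ 0.682 -0.091  0.025] [ 0.689 -0.102  0.045]
scene (255, 262) [ 0.735 -0.293  0.274] [ 0.649 -0.191  0.045]
scene (354, 207) [0.78  0.254 0.045] [0.78  0.254 0.045]
scene (356, 166) [0.663 0.477 0.032] [0.667 0.464 0.045]
scene (150, 300) [ 0.469 -0.511  0.007] [ 0.489 -0.516  0.045]
side [236. 193.] [ 209  175   56   36 1358] ((0.6752822399139404, -0.0774150863289833), 0.11053499579429626)
side [385. 325.] [344 305  77  36 996] ((-0.0052046142518520355, 0.00830463320016861), 0.1034526377916336)
scene [282. 253.] [ 251  228   57   51 1594] ((0.6764949560165405, -0.08367913961410522), 0.10926102846860886)
scene [147. 290.] [130 264  26  67 349] ((0.4445928931236267, -0.5193959474563599), 0.12166646122932434)
```

View pics/rest1.png

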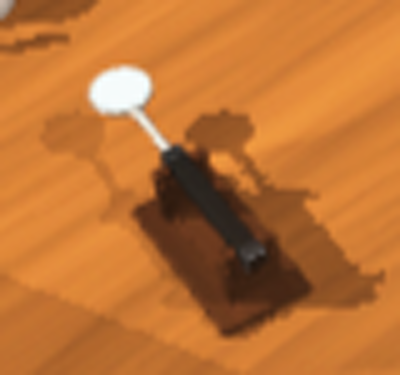

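View pics/st1.png

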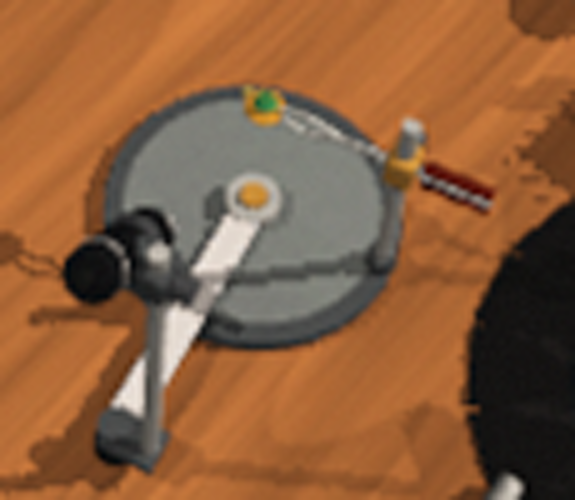

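View pics/st2.png

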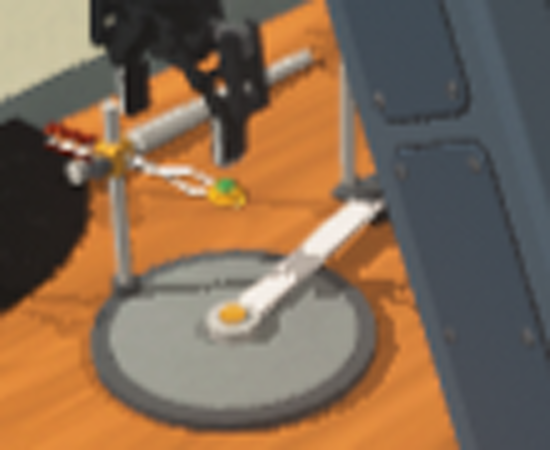

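The crops show the rest mirror level, with its head at lower x/y ahead of the handle. They also show the stand hub cap at scene (280.6,249) and side (236.4,187.8), the green stone at scene (283,230.4) and side (235.2,162.2), and the camera post foot at scene (~260,298).

```bash
python3 - <<'E'
from h import *
s=np.load('side.npz'); c=np.load('scene.npz')
def tri(uv1,uv2):
    e,d=ray(c,*uv1);f,g=ray(s,*uv2);t=np.linalg.lstsq(np.c_[d,-g],f-e,rcond=None)[0]
    p,q=e+d*t[0],f+g*t[1];return ((p+q)/2).round(4),np.linalg.norm(p-q).round(4)
print('cap',tri((280.6,249),(236.4,187.8)),'stone',tri((283,230.4),(235.2,162.2)))
# mirror head: white blob
heads=[]
for n,k,(x0,y0,x1,y1) in (('scene',c,(305,172,327,190)),('side',s,(160,232,187,254))):
    hsv=cv2.cvtColor(k['pixels'],cv2.COLOR_RGB2HSV); m=(hsv[...,1]<70)&(hsv[...,2]>170)
    r=np.zeros_like(m);r[y0:y1,x0:x1]=m[y0:y1,x0:x1]
    cnt=max(cv2.findContours(r.astype(np.uint8),0,1)[0],key=len)[:,0]
    xy=np.array([onz(k,u,v,.045)[:2] for u,v in cnt],np.float32); print(n,cv2.minEnclosingCircle(xy),len(cnt), cv2.fitEllipse(cnt)[0])
    heads.append(cv2.fitEllipse(cnt)[0])
print('head',tri(*heads))
# handle: dark points at z .03-.055 near
P=cloud(s); hsv=cv2.cvtColor(s['pixels'],cv2.COLOR_RGB2HSV)
m=np.zeros(P.shape[:2],bool); m[235:290,165:215]=1
m&=(hsv[...,2]<60)&(P[...,2]>.041)&(P[...,2]<.06)
X=P[m]; print(len(X),X.mean(0),X.min(0),X.max(0)); 
xy=X[:,:2]; v=np.linalg.svd(xy-xy.mean(0))[2][0]; v*=np.sign(v[0]); t=(xy-xy.mean(0))@v
print('axis',v,np.degrees(np.arctan2(v[1],v[0])),t.min(),t.max())
print('handle ends', [onz(s,150+a/5,225+b/5,.046).round(4) for a,b in((172,153),(252,252))], 'stem', onz(s,150+135/5,225+112/5,.042), onz(s,150+165/5,225+147/5,.042))
# camera arm: post & tube pts in scene
P=cloud(c); hs=np.array([.676,-.081]); d=P[...,:2]-hs; r=np.hypot(*np.moveaxis(d,-1,0)); an=np.degrees(np.arctan2(d[...,1],d[...,0]))
m=(r>.12)&(r<.3)&(P[...,2]>.05)&(P[...,1]<-.1)&(c['depth']>0)&(P[...,2]<.3)
for z0 in np.arange(.05,.3,.03):
    k=m&(P[...,2]>z0)&(P[...,2]<z0+.03)
    if k.sum(): print(round(z0,2),k.sum(),np.median(r[k]).round(3),np.median(an[k]).round(1),P[k].mean(0).round(3))
P=cloud(s); d=P[...,:2]-hs; r=np.hypot(*np.moveaxis(d,-1,0)); an=np.degrees(np.arctan2(d[...,1],d[...,0]))
m=(r<.18)&(P[...,2]>.1)&(P[...,2]<.19)&(s['depth']>0)&(P[...,1]>-.2)
print('tweez',P[m].mean(0))
for a in range(-180,180,20):
    k=m&(an>=a)&(an<a+20)
    if k.sum()>3: print(a,k.sum(),r[k].min().round(3),r[k].max().round(3),np.median(P[k],0).round(3))
E
```

```text
cap (array([ 0.6766, -0.0813,  0.0269]), np.float64(0.0004)) stone (array([ 0.6767, -0.0812,  0.1429]), np.float64(0.0012))
scene ((0.5858291983604431, 0.27206411957740784), 0.01931932009756565) 21 (315.8623962402344, 180.66171264648438)
side ((0.5696512460708618, 0.2748161554336548), 0.038418155163526535) 42 (175.15713500976562, 244.48757934570312)
head (array([0.5829, 0.2732, 0.0414]), np.float64(0.0045))
136 [0.46476846 0.29371115 0.04752658] [0.41225233 0.27408997 0.0410475 ] [0.51820243 0.31039308 0.05279159]
axis [ 0.98413773 -0.17740609] -10.218708273359601 -0.053252451158942976 0.05439341689888594
handle ends [array([0.5168, 0.2833, 0.046 ]), array([0.42  , 0.2988, 0.046 ])] stem [0.565469   0.27600772 0.042     ] [0.5274688  0.28119537 0.042     ]
0.05 15 0.21 -70.2 [ 0.747 -0.278  0.068]
0.08 16 0.21 -70.4 [ 0.747 -0.278  0.095]
0.11 17 0.21 -70.6 [ 0.746 -0.278  0.123]
0.14 21 0.21 -70.6 [ 0.746 -0.279  0.155]
0.17 21 0.209 -70.3 [ 0.746 -0.278  0.185]
0.2 25 0.209 -71.1 [ 0.738 -0.265  0.217]
0.23 139 0.205 -72.4 [ 0.738 -0.269  0.25 ]
0.26 213 0.227 -76.4 [ 0.729 -0.298  0.273]
0.29 1 0.229 -78.7 [ 0.721 -0.306  0.29 ]
tweez [ 0.75625814 -0.05557081  0.14268304]
0 145 0.019 0.167 [ 0.77  -0.053  0.143]
20 40 0.004 0.11 [ 0.764 -0.044  0.142]
100 4 0.007 0.014 [ 0.673 -0.072  0.142]
120 5 0.005 0.015 [ 0.669 -0.072  0.144]
160 6 0.006 0.017 [ 0.667 -0.08   0.14 ]
```

```bash
cat >> h.py <<'E'
def toolR(yaw,): # tool x at yaw (deg), z down
    a=np.radians(yaw); x=np.array([np.cos(a),np.sin(a),0]); z=np.array([0,0,-1.]); return np.c_[x,np.cross(z,x),z]
def plan(p,Rm,nt=1,nr=1):
    st=monitor.sense(); R0=rot(st['tool_rot']); p=np.asarray(p)
    rv=R.from_matrix(R0.T@Rm).as_rotvec()
    print('t',st['t'],'shift in current tool',(R0.T@(p-st['tcp_pos'])/.8/nt).round(4),'x',nt,'| turn',(rv/.12/nr).round(3),'x',nr,'| shift after turn',(Rm.T@(p-st['tcp_pos'])/.8/nt).round(4))
E
python3 -c "
from h import *
plan([.465,.293,.2],toolR(170),12,14)
plan([.465,.293,.037],toolR(170),5,1)"
```

```text
t 0.15 shift in current tool [ 0.0305 -0.0166  0.0047] x 12 | turn [-0.001 -0.001 -0.831] x 14 | shift after turn [0.0217 0.0272 0.0046]
t 0.15 shift in current tool [ 0.0732 -0.0398  0.052 ] x 5 | turn [-1.0000e-02 -1.2000e-02 -1.1635e+01] x 1 | shift after turn [0.052  0.0652 0.0519]
```

```bash
python3 -m pendant '[[[0.03,-0.0166,0.0047,0,0,0,1],[0.0306,-0.0166,0.0047,0,0,0,1],[0.0306,-0.0166,0.0047,0,0,0,1],[0.0306,-0.0166,0.0047,0,0,0,1],[0.0306,-0.0166,0.0047,0,0,0,1],[0.0306,-0.0166,0.0047,0,0,0,1],[0.0306,-0.0166,0.0047,0,0,0,1],[0.0306,-0.0166,0.0047,0,0,0,1],[0.0306,-0.0166,0.0047,0,0,0,1],[0.0306,-0.0166,0.0047,0,0,0,1],[0.0306,-0.0166,0.0047,0,0,0,1],[0.0306,-0.0166,0.0047,0,0,0,1]]]'
python3 -m pendant '[[[0,0,0,0,0,-0.83,1],[0,0,0,0,0,-0.83,1],[0,0,0,0,0,-0.83,1],[0,0,0,0,0,-0.83,1],[0,0,0,0,0,-0.83,1],[0,0,0,0,0,-0.83,1],[0,0,0,0,0,-0.83,1],[0,0,0,0,0,-0.83,1],[0,0,0,0,0,-0.83,1],[0,0,0,0,0,-0.83,1],[0,0,0,0,0,-0.83,1],[0,0,0,0,0,-0.83,1],[0,0,0,0,0,-0.83,1],[0,0,0,0,0,-0.83,1],[0,0,0,0,0,0,1]]]'
python3 - <<'E'
from h import *
s=snap('wrist'); cv2.imwrite('pics/w1.png',s['pixels'][...,::-1])
plan([.465,.293,.037],toolR(170),6,1); print(monitor.sense()['q'].round(2))
P=cloud(s); hsv=cv2.cvtColor(s['pixels'],cv2.COLOR_RGB2HSV)
m=(hsv[...,2]<60)&(P[...,2]>.043)&(P[...,2]<.054)&(abs(P[...,0]-.465)<.08)&(abs(P[...,1]-.293)<.035)&(s['depth']>0)
xy=P[m][:,:2]; print(m.sum()); b=cv2.minAreaRect(xy.astype(np.float32)); print(b)
E
```

```text
t: 1.35
tcp_pos: [0.4648, 0.2942, 0.1999]
tool_rot: [0.707, 0.707, -0.0, -0.0]
force: [0.1, -0.0, -0.1]
finger_gap: 1.002
gripper_force: 0.0
t: 2.85
tcp_pos: [0.4654, 0.2932, 0.2]
tool_rot: [0.088, 0.996, -0.0, -0.0]
force: [-0.4, -0.3, -1.0]
finger_gap: 1.002
gripper_force: 0.0
t 2.9 shift in current tool [ 0.0001 -0.0001  0.034 ] x 6 | turn [-0.002 -0.004 -0.032] x 1 | shift after turn [ 0.0001 -0.0001  0.034 ]
[ 0.36  0.49  1.67  0.    0.99 -1.03]
1669
((0.46642744541168213, 0.2857825756072998), (0.03190864622592926, 0.10559575259685516), 87.01446533203125)
```

View pics/w1.png

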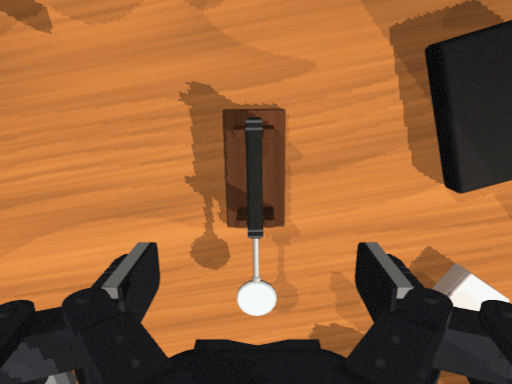

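The wrist view shows the handle from (254,118) to (256,237) and the head at (257,298). It is nearly aligned with the tool.

```bash
python3 - <<'E'
from h import *
s=np.load('wrist.npz')
a,b,h=onz(s,254,118,.048),onz(s,256,237,.048),onz(s,257,298,.045)
print(a,b,h,np.linalg.norm(a-b)); d=h-a; print(np.degrees(np.arctan2(d[1],d[0])), 'ctr from head',h-.12*d/np.linalg.norm(d),'mid',(a+b)/2)
v=cv2.cvtColor(s['pixels'],cv2.COLOR_RGB2GRAY)
for r in (160,180,200):
    k=np.where(v[r,235:275]<45)[0]+235; print(r,k.min(),k.max(),onz(s,(k.min()+k.max())/2,r,.048))
E
```

```text
[0.41467119 0.29874386 0.048     ] [0.52022486 0.28148163 0.048     ] [0.58549471 0.27074871 0.045     ] 0.10695589626616589
-9.30709626466332 ctr from head [0.4670922  0.29015292 0.04707938] mid [0.46744803 0.29011274 0.048     ]
160 246 261 [0.44935166 0.2920232  0.048     ]
180 247 261 [0.46684767 0.28928908 0.048     ]
200 247 261 [0.48486942 0.2860234  0.048     ]
```

```bash
python3 -c "
from h import *
plan([.4665,.2905,.037],toolR(170.4),6,1)"
```

```text
t 2.9 shift in current tool [-0.0003 -0.0005  0.034 ] x 6 | turn [-0.002 -0.004 -0.09 ] x 1 | shift after turn [-0.0003 -0.0005  0.034 ]
```

```bash
python3 -m pendant '[[[-0.0018,-0.003,0.034,0,0,-0.09,1],[0,0,0.034,0,0,0,1],[0,0,0.034,0,0,0,1],[0,0,0.034,0,0,0,1],[0,0,0.034,0,0,0,1],[0,0,0.034,0,0,0,1],[0,0,0,0,0,0,1]]]'
python3 -m pendant '[[[0,0,0,0,0,0,0.1],[0,0,0,0,0,0,0],[0,0,0,0,0,0,0],[0,0,0,0,0,0,0],[0,0,0,0,0,0,0],[0,0,0,0,0,0,0],[0,0,0,0,0,0,0],[0,0,0,0,0,0,0],[0,0,0,0,0,0,0]]]' 80
```

```text
t: 3.6
tcp_pos: [0.4643, 0.2898, 0.0339]
tool_rot: [0.084, 0.996, -0.002, -0.003]
force: [-0.6, 0.1, 0.2]
finger_gap: 1.001
gripper_force: 0.0
t: 4.5
tcp_pos: [0.4671, 0.2909, 0.0381]
tool_rot: [0.083, 0.997, 0.0, 0.001]
force: [-0.2, -0.1, 7.3]
finger_gap: 0.148
gripper_force: 78.2
```

```bash
python3 -m pendant '[[[0,0,-0.012,0,0,0,0],[0,0,-0.02,0,0,0,0],[0,0,-0.03,0,0,0,0],[0,0,-0.03,0,0,0,0],[0,0,-0.03,0,0,0,0],[0,0,-0.03,0,0,0,0],[0,0,-0.03,0,0,0,0],[0,0,0,0,0,0,0],[0,0,0,0,0,0,0]]]'
python3 - <<'E'
from h import *
c=snap('scene'); s=snap('side'); st=monitor.sense()
b=np.hstack([cv2.resize(k['pixels'][y:y+130,x:x+130],None,fx=3,fy=3,interpolation=cv2.INTER_CUBIC) for k,x,y in ((c,240,100),(s,110,160))])
cv2.imwrite('pics/l1.png',b[...,::-1]); print(b.shape,st['tcp_pos'],st['tool_rot'],st['finger_gap'],st['gripper_force'])
E
```

```text
t: 5.4
tcp_pos: [0.4665, 0.2907, 0.183]
tool_rot: [0.083, 0.997, 0.0, 0.0]
force: [-0.9, 0.1, 0.4]
finger_gap: 0.144
gripper_force: 78.1
(390, 780, 3) [0.46566335 0.29032619 0.18160561] [ 8.27263776e-02  9.96571562e-01 -5.08606281e-04 -1.09980949e-03] 0.14930970807892027 78.0509877204895
```

View pics/l1.png

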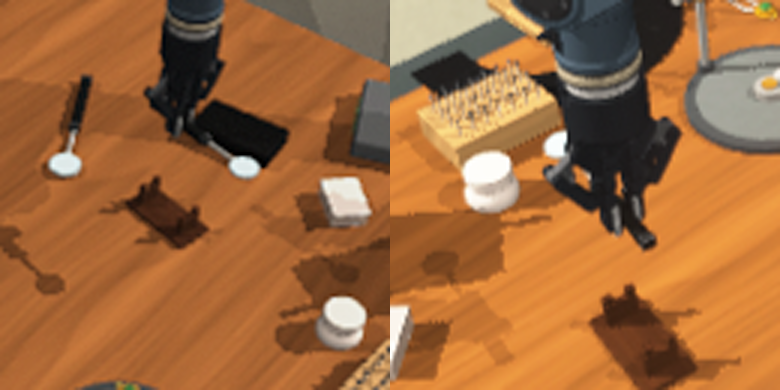

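The mirror is lifted and held. In the scene view its head is at about (321,155). I'll measure the head's pose relative to the tool and plan the final pose.

```bash
cat >> h.py <<'E'
def head(k,guess,rad=.045):
    P=cloud(k); hsv=cv2.cvtColor(k['pixels'],cv2.COLOR_RGB2HSV)
    m=(np.linalg.norm(P-guess,axis=-1)<rad)&(k['depth']>0)&(hsv[...,1]<80)&(hsv[...,2]>150)
    m=cv2.morphologyEx(m.astype(np.uint8),cv2.MORPH_OPEN,np.ones((4,4)))
    n,l,s,c=cv2.connectedComponentsWithStats(m); i=1+s[1:,4].argmax(); X=P[l==i]
    cnt=max(cv2.findContours((l==i).astype(np.uint8),0,1)[0],key=len)[:,0]; el=cv2.fitEllipse(cnt)
    nn=np.linalg.svd(X-X.mean(0))[2][2]; nn*=np.sign(nn[2])
    e,d=ray(k,*el[0]); ctr=e+d*(nn@(X.mean(0)-e))/(nn@d)
    return ctr,nn,len(X),el
def final(zup=.075,yoff=0):
    C=np.array([.6766,-.0813]); a=np.radians(-71); u=np.array([np.cos(a),np.sin(a)])
    g=np.array([*C,zup]); S=np.array([*(C+.036*u),.152]); z=(S-g)/np.linalg.norm(S-g)
    x=np.array([-u[1],u[0],0]); return g,S,np.c_[x,np.cross(z,x),z]
E
python3 - <<'E'
from h import *
c=np.load('scene.npz'); st=monitor.sense(); Rt=rot(st['tool_rot']); p=st['tcp_pos']
ctr,n,N,el=head(c,np.array([.585,.27,.19])); print(ctr,n,N,el)
print('head in tool',Rt.T@(ctr-p),'n in tool',Rt.T@n)
E
```

```text
[0.57949008 0.2936459  0.16648584] [-0.32048472  0.61654126  0.71914284] 55 ((321.9095153808594, 156.10755920410156), (6.065561771392822, 9.368692398071289), 109.39302825927734)
head in tool [-0.11175297  0.0220606   0.01485787] n in tool [ 0.41927268  0.55439935 -0.71892404]
```

```bash
python3 - <<'E'
from h import *
c=np.load('scene.npz'); st=monitor.sense(); Rt=rot(st['tool_rot']); p=st['tcp_pos']
g=c['pixels'][145:167,308:334]; hsv=cv2.cvtColor(g,cv2.COLOR_RGB2HSV)
m=(hsv[...,2]>165)&((hsv[...,1]<70)|(hsv[...,0]>80)); print(m.astype(int)) if 0 else None
for r in m: print(''.join('#' if q else '.' for q in r))
P=cloud(c)[145:167,308:334]; print(P[8:14,8:20,2].round(3))
cnt=max(cv2.findContours(m.astype(np.uint8),0,1)[0],key=len)[:,0]; el=cv2.fitEllipse(cnt); print(el)
u,v=el[0][0]+308,el[0][1]+145
for z in (.18,.185,.19,.195): print(z,(Rt.T@(onz(c,u,v,z)-p)).round(4))
E
```

```text
..........................
..........................
..........................
..........................
..........................
..........................
..........................
...........###............
.........########.........
.........#########........
.........#########........
.........##########.......
..........########........
...........######.........
..........................
..........................
..........................
..........................
..........................
..........................
..........................
..........................
[[-0.     0.19   0.19   0.19   0.191  0.189  0.192  0.189  0.193  0.188
   0.018  0.011]
 [-0.001  0.19   0.192  0.189  0.191  0.19   0.191  0.185  0.189  0.193
   0.008  0.008]
 [ 0.003  0.188  0.189  0.192  0.19   0.189  0.193  0.189  0.192  0.191
   0.188  0.008]
 [ 0.002  0.191  0.193  0.189  0.191  0.193  0.192  0.188  0.19   0.193
   0.194  0.002]
 [ 0.     0.188  0.188  0.196  0.192  0.19   0.19   0.192  0.186  0.188
   0.185  0.006]
 [ 0.002 -0.002  0.002  0.187  0.19   0.191  0.19   0.189  0.188  0.189
   0.002  0.003]]
((13.087246894836426, 10.18698501586914), (5.9941229820251465, 9.106800079345703), 102.39424896240234)
0.18 [-0.1149  0.011   0.0014]
0.185 [-0.1182  0.0063 -0.0037]
0.19 [-0.1215  0.0017 -0.0087]
0.195 [-0.1248 -0.0029 -0.0137]
```

```bash
cat >> h.py <<'E'
def goal(back=0,o=(-.121,.001,-.008),zup=.075):
    g,S,M=final(zup); Rm=np.c_[-M[:,0],M[:,1],-M[:,2]]; return g-Rm@np.array(o)-back*M[:,0],Rm
E
python3 - <<'E'
from h import *
p,Rm=goal(); print(p,Rm.round(3)); plan(p,Rm,5,8)
p,Rm=goal(.12); print(p); plan(p,Rm,14,8)
E
```

```text
[ 0.56138408 -0.11834664  0.06732941] [[-0.946 -0.295 -0.138]
 [-0.326  0.857  0.4  ]
 [-0.     0.424 -0.906]]
t 5.5 shift in current tool [-0.0405 -0.0968  0.0286] x 5 | turn [-0.447  0.111 -0.51 ] x 8 | shift after turn [ 0.0106 -0.1067 -0.0183]
[ 0.44792185 -0.15741481  0.06732941]
t 5.5 shift in current tool [-0.0051 -0.0397  0.0102] x 14 | turn [-0.447  0.111 -0.51 ] x 8 | shift after turn [ 0.0145 -0.0381 -0.0065]
```

```bash
python3 -m pendant '[[[0,0,0,-0.447,0.111,-0.51,0],[0,0,0,-0.447,0.111,-0.51,0],[0,0,0,-0.447,0.111,-0.51,0],[0,0,0,-0.447,0.111,-0.51,0],[0,0,0,-0.447,0.111,-0.51,0],[0,0,0,-0.447,0.111,-0.51,0],[0,0,0,-0.447,0.111,-0.51,0],[0,0,0,-0.447,0.111,-0.51,0],[0,0,0,0,0,0,0],[0,0,0,0,0,0,0]]]'
python3 -c "
from h import *
p,Rm=goal(.12); plan(p,Rm,14,1);print(monitor.sense()['q'].round(2))"
```

```text
t: 6.5
tcp_pos: [0.4662, 0.2903, 0.1815]
tool_rot: [-0.16, 0.963, 0.214, -0.036]
force: [1.0, -0.5, -0.6]
finger_gap: 0.151
gripper_force: 78.0
t 6.5 shift in current tool [ 0.0145 -0.0381 -0.0065] x 14 | turn [-0.002  0.002 -0.018] x 1 | shift after turn [ 0.0146 -0.0381 -0.0066]
[ 0.13  0.54  1.74  0.51  1.02 -2.08]
```

```bash
cat >> h.py <<'E'
_f=final
def final(zup=.075,a=30):
    g,S,M=_f(zup); return g,S,M@R.from_euler('z',-a,degrees=True).as_matrix()
E
python3 - <<'E'
from h import *
p,Rm=goal(); print(p,Rm.round(3)); plan(p,Rm,5,6)
p,Rm=goal(.12); print(p); plan(p,Rm,14,6)
E
```

```text
[ 0.55835649 -0.06129693  0.09300968] [[-0.966  0.217 -0.138]
 [ 0.146  0.905  0.4  ]
 [ 0.212  0.367 -0.906]]
t 6.5 shift in current tool [ 0.0066 -0.0915 -0.0183] x 5 | turn [-0.     0.     0.724] x 6 | shift after turn [-0.0398 -0.0826 -0.0183]
[ 0.44239973 -0.04373925  0.11842145]
t 6.5 shift in current tool [ 0.0117 -0.0273 -0.0065] x 14 | turn [-0.     0.     0.724] x 6 | shift after turn [-0.0035 -0.0295 -0.0066]
```

```bash
python3 -m pendant '[[[0,0,0,0,0,0.724,0],[0,0,0,0,0,0.724,0],[0,0,0,0,0,0.724,0],[0,0,0,0,0,0.724,0],[0,0,0,0,0,0.724,0],[0,0,0,0,0,0.724,0],[0,0,0,0,0,0,0],[0,0,0,0,0,0,0]]]'
python3 -c "
from h import *
p,Rm=goal(.08); plan(p,Rm,14,1);print(monitor.sense()['q'].round(2))"
```

```text
t: 7.3
tcp_pos: [0.4662, 0.2911, 0.1825]
tool_rot: [0.091, 0.972, 0.198, -0.089]
force: [-0.3, -0.3, 0.5]
finger_gap: 0.147
gripper_force: 78.0
t 7.3 shift in current tool [-0.007  -0.0296 -0.0065] x 14 | turn [0.005 0.012 0.043] x 1 | shift after turn [-0.0071 -0.0296 -0.0065]
[ 0.13  0.54  1.74  0.51  1.02 -1.56]
```

```bash
python3 -m pendant '[[[-0.007,-0.0296,-0.0065,0,0,0.04,0],[-0.007,-0.0296,-0.0065,0,0,0,0],[-0.007,-0.0296,-0.0065,0,0,0,0],[-0.007,-0.0296,-0.0065,0,0,0,0],[-0.007,-0.0296,-0.0065,0,0,0,0],[-0.007,-0.0296,-0.0065,0,0,0,0],[-0.007,-0.0296,-0.0065,0,0,0,0],[-0.007,-0.0296,-0.0065,0,0,0,0],[-0.007,-0.0296,-0.0065,0,0,0,0],[-0.007,-0.0296,-0.0065,0,0,0,0],[-0.007,-0.0296,-0.0065,0,0,0,0],[-0.007,-0.0296,-0.0065,0,0,0,0],[-0.007,-0.0296,-0.0065,0,0,0,0],[-0.007,-0.0296,-0.0065,0,0,0,0],[0,0,0,0,0,0,0],[0,0,0,0,0,0,0]]]'
python3 - <<'E'
from h import *
p,Rm=goal(); plan(p,Rm,6,1);st=monitor.sense();print(st['q'].round(2))
c=snap('scene'); s=snap('side')
b=np.hstack([cv2.resize(k['pixels'][y:y+130,x:x+130],None,fx=3,fy=3,interpolation=cv2.INTER_CUBIC) for k,x,y in ((c,205,155),(s,180,120))])
cv2.imwrite('pics/p1.png',b[...,::-1])
E
```

```text
t: 8.9
tcp_pos: [0.4797, -0.0498, 0.11]
tool_rot: [0.095, 0.971, 0.198, -0.089]
force: [0.3, -0.2, -0.1]
finger_gap: 0.149
gripper_force: 78.1
t 8.9 shift in current tool [-0.0169  0.0001  0.    ] x 6 | turn [ 0.017  0.013 -0.017] x 1 | shift after turn [-0.0169  0.0001 -0.    ]
[-0.51  0.66  1.77  0.33  1.07 -2.1 ]
```

View pics/p1.png

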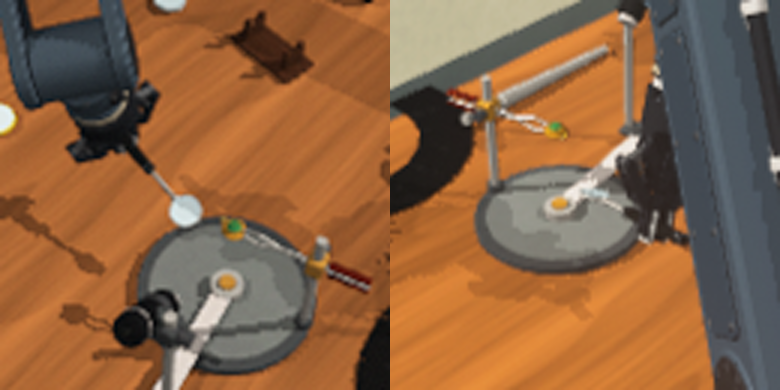

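The head is at scene (267,225), left of the pendant, and the path ahead is clear. I'll check its measured pose against the expected one.

```bash
cat >> h.py <<'E'
def chk(k,o=(-.121,.001,-.008)):
    st=monitor.sense(); Rt=rot(st['tool_rot']); p=st['tcp_pos']+Rt@np.array(o); n=-Rt[:,2]
    P=cloud(k); hsv=cv2.cvtColor(k['pixels'],cv2.COLOR_RGB2HSV)
    q=P-p; m=(abs(q@n)<.012)&(np.linalg.norm(q,axis=-1)<.026)&(k['depth']>0)
    X=P[m]; mu=X.mean(0); v=np.linalg.svd(X-mu)[2][2]; v*=np.sign(v[2])
    print('expect',p.round(4),n.round(3),'| seen mean',mu.round(4),v.round(3),m.sum(),'angle',np.degrees(np.arccos(v@n)).round(1))
    print('offset in tool',(Rt.T@(mu-p)).round(4),'v in tool',(Rt.T@v).round(3))
E
python3 - <<'E'
from h import *
chk(np.load('scene.npz'))
E
```

```text
expect [ 0.5976 -0.0689  0.0923] [ 0.137 -0.402  0.905] | seen mean [ 0.5967 -0.0675  0.0914] [ 0.132 -0.396  0.909] 95 angle 0.5
offset in tool [0.0009 0.0008 0.0015] v in tool [ 0.006  0.005 -1.   ]
```

Position agrees to about 1–2 mm and angle to 0.5°. Now sliding in.

```bash
python3 -m pendant '[[[-0.017,0,0,0,0,0,0],[-0.017,0,0,0,0,0,0],[-0.017,0,0,0,0,0,0],[-0.017,0,0,0,0,0,0],[-0.017,0,0,0,0,0,0],[-0.0165,0,0,0,0,0,0],[0,0,0,0,0,0,0],[0,0,0,0,0,0,0],[0,0,0,0,0,0,0],[0,0,0,0,0,0,0]]]'
python3 - <<'E'
from h import *
p,Rm=goal(); plan(p,Rm,1,1);st=monitor.sense();print(st['q'].round(2),st['force'])
c=snap('scene'); s=snap('side')
for k in (c,s):
    try: chk(k)
    except Exception as e: print(e)
st=monitor.sense();Rt=rot(st['tool_rot']); gl=st['tcp_pos']+Rt@[-.121,.001,-.008]; S=final()[1]
M=np.c_[-Rt[:,0],Rt[:,1],-Rt[:,2]]; print('sight in face',M.T@(S-gl), 'face-mark',gl-[.6766,-.0813,.135])
b=np.hstack([cv2.resize(k['pixels'][y:y+130,x:x+130],None,fx=3,fy=3,interpolation=cv2.INTER_CUBIC) for k,x,y in ((c,205,155),(s,180,120))])
cv2.imwrite('pics/p2.png',b[...,::-1])
E
```

```text
t: 10.0
tcp_pos: [0.5574, -0.0613, 0.0932]
tool_rot: [0.094, 0.972, 0.198, -0.09]
force: [0.7, -0.4, -1.0]
finger_gap: 0.145
gripper_force: 78.1
t 10.0 shift in current tool [-0.0012  0.0002  0.0001] x 1 | turn [ 0.012  0.006 -0.012] x 1 | shift after turn [-0.0012  0.0002  0.0001]
[-0.47  0.76  1.57  0.33  1.16 -2.03] [ 0.66393028 -0.38793853 -1.02432354]
expect [ 0.676  -0.0819  0.0752] [ 0.136 -0.402  0.906] | seen mean [ 0.674  -0.0791  0.0741] [ 0.147 -0.404  0.903] 102 angle 0.7
offset in tool [0.0021 0.0017 0.0025] v in tool [-0.011 -0.    -1.   ]
expect [ 0.676  -0.0819  0.0752] [ 0.136 -0.402  0.906] | seen mean [ 0.6707 -0.0753  0.0761] [ 0.047 -0.34   0.939] 33 angle 6.5
offset in tool [0.0063 0.0052 0.0026] v in tool [ 0.102  0.049 -0.994]
sight in face [0.00067368 0.00075981 0.08460913] face-mark [-0.00062454 -0.00064908 -0.05976244]
```

View pics/p2.png

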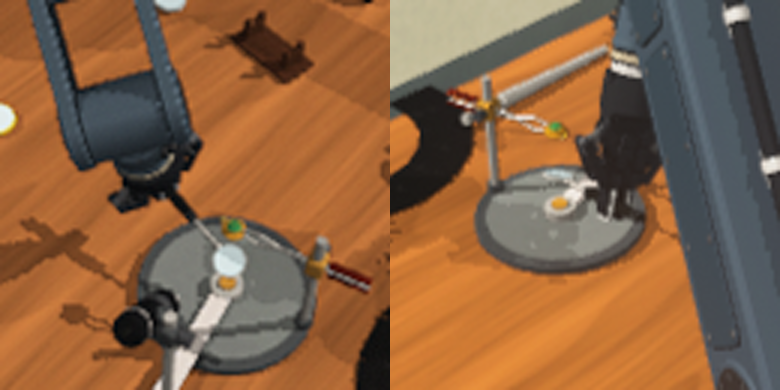

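The scene view shows the glass at about (281,242), under the pendant and facing the camera, and the pose error is around 1–3 mm. I'll hold still, then hand in.

```bash
python3 -m pendant '[[[0,0,0,0,0,0,0],[0,0,0,0,0,0,0],[0,0,0,0,0,0,0],[0,0,0,0,0,0,0],[0,0,0,0,0,0,0],[0,0,0,0,0,0,0],[0,0,0,0,0,0,0],[0,0,0,0,0,0,0],[0,0,0,0,0,0,0],[0,0,0,0,0,0,0],[0,0,0,0,0,0,0],[0,0,0,0,0,0,0],[0,0,0,0,0,0,0],[0,0,0,0,0,0,0],[0,0,0,0,0,0,0]]]' && python3 -c "
from h import *
print(job.sign_off())"
```

```text
t: 11.6
tcp_pos: [0.5582, -0.0619, 0.093]
tool_rot: [0.095, 0.972, 0.198, -0.089]
force: [-0.5, 0.6, -0.5]
finger_gap: 0.149
gripper_force: 78.1
the job is handed in; nothing more can be done
None
```

The job is handed in at 11.6 s with no verdict shown; the gripper is still holding the mirror steady, about 60 mm below the pendant, with its normal about 1 mm off the sight point by the arm's own reading (scene camera within about 4 mm and 0.7°).

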